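# Load two guide bushes into the tube magazine

### The arm

A 7-joint arm with a two-finger parallel gripper is mounted at the origin on a cart in front of the work surface, level with it; the furniture and walls round the work are solid. World frame = base frame: x ahead of the robot, y to its left, z up, the work surface at z = 0. Lengths are in mm, angles in rad, forces in N, time in s.
With the tool pointing down it reaches from about 425 to 1025 mm from the base axis. Payload 9.4 kg.
Tool frame: the origin (TCP) lies between the finger pads; the fingertips stand 11 mm ahead of it and the grasp point (between the pads) lies 8 mm behind it; x points along the fingers, y is the direction in which the jaws open and shut, and the axes are right-handed (so a half turn about x gives the same grasp; the last joint's range is limited). The gripper opens to 93 mm and grips with 3 to 60 N. Pads are 15 mm wide; open, the fingers measure 128 mm over their backs; the gripper's body (75 mm by 188 mm) begins 65 mm behind the grasp point.
Start: joints at [-1.307, 0.599, -0.003, 1.599, 0.002, 0.943, -0.08], TCP at [242.329, 683.301, 229.618] pointing down, gripper open.
Joint ranges: [-2.57, 2.57], [-0.35, 1.97], [-1.29, 1.29], [0.11, 2.56], [-1.05, 4.19], [0.11, 1.86], [-2.63, 2.63]. Speed limits (rad/s): [2.22, 2.22, 3.01, 3.01, 3.14, 3.14, 3.14].

### API

Orientations are given as a unit quaternion [x, y, z, w].
In Python, from bench import ctrl gives the robot as it stands.
- The arm moves only by the tool servo_tool, never from a script. Its argument "rows" is a list that holds one entry, the list of rows, each a list of 5 numbers: the shift along the tool's x, y, z in mm, then the turn about the tool's x in degrees, then the finger opening in mm, from 0 to 93. A call has 1 to 20 rows; each row is the pose to reach, as a shift and turn from the pose commanded when the call began, along the tool's axes at that moment; what a row does not reach only later rows make up. A row lasts 1/8 s, in which the tool goes at most 62.5 mm and 10.7 degrees, less where a joint would pass 70% of its speed; a pose out of reach is approached as far as the arm can. A call with a gripper value outside its range is refused whole. The fingers move at their own pace and stop on an object; "newtons" is the grip in N (left out, the last holds). Time passes only in rows, so rows that repeat a pose let the fingers close. It gives the time, the measured TCP pose, the force and the opening at its end, in the units of the state.
- ctrl.state(): the state, without advancing time (a new reading comes with each control period).
- ctrl.get_image(name): name is "scene" or "top"; returns the picture (480x640x3 uint8, blue, green, red); there is no depth.
- ctrl.calibration(name): a dict with "intrinsics" (3x3 intrinsics, pixels), "T" (4x4, takes a point from camera to world coordinates). Camera axes: x right, y down, z forward; pixel columns grow to the right and rows downward; lengths in mm; the calibration is good to about 2 mm. A picture is of the moment at which its call begins. calibration takes no time and is no camera call.
- ctrl.close_job(): hands the job in, once; it reports no verdict.
The state is a dict: "clock": time; "q": joint angles; "joint_velocities": joint speeds; "joint_efforts": joint torques, N m; "position": TCP position; "tool_rot": TCP orientation; "ft_force": force on the tool from outside, world axes, zero at the start; "wrist_torque": the same for the moment, N m; "gripper_width": finger opening in mm.
Only numpy, scipy, OpenCV 4.12 (cv2) and the standard library are available. Lean on these libraries where they do the work, as an engineer would, in place of code of your own. Each camera call takes 0.05 s, during which the arm holds its last target.

### The job

Load both brass guide bushes into the upright clear (milky) tube of the magazine, through its green funnel collar, so that they sit inside one on top of the other, flange down. Do not disturb the steel crimp die standing near them; it belongs to another job.

Things in the scene. Friction and masses are not known exactly. Their poses are not given: they have to be found in the camera images.
- bush_a_center (a point): brass guide bush, a short gold-coloured flanged collar: 27 mm tall, flange at its foot 30 mm across, 22 mm at the top (between fingers it feels like a cone of about 26 mm half-way up), standing upright on the bench flange down. This point is on its axis, half-way up (13.5 mm above its foot); its z axis points up out of its narrow end. About 60 g. The two bushes are alike
- bush_b_center (a point): brass guide bush, a short gold-coloured flanged collar: 27 mm tall, flange at its foot 30 mm across, 22 mm at the top (between fingers it feels like a cone of about 26 mm half-way up), standing upright on the bench flange down. This point is on its axis, half-way up (13.5 mm above its foot); its z axis points up out of its narrow end. About 60 g. The two bushes are alike
- magazine_mouth (a point): Centre of the magazine's open mouth, at the top rim of its green collar, 92 mm above the bench. Fixed and upright: aluminium block 80 x 80 x 16 mm with a slide sticking out to -x, on it a clear tube of 35 mm bore (41 outside), then the collar, 14 mm high, narrowing from 58 mm at the mouth to the bore. Bore floor 76 mm under the mouth. A bush let go upright in the collar over the bore slides down by itself
- crimp_die_center (a point): Steel crimp die, a look-alike to be left alone: pale grey stepped collar 44 mm across and 34 mm tall, upright on the bench. This point is on its axis, half-way up
There are look-alikes about, which are no part of the job. Leave any blue or turquoise look-alike of the part that bears bush_a_center alone.

How it is judged (in metres and radians):
At the end, for the whole second after the job is handed in: Both brass bushes are in the bore of the magazine one on the other: each on the tube's axis within 10 mm, its centre at least 27 mm below the mouth, upright within 10 degrees with the flange down, and at rest (horizontal distance between each of bush_a_center, bush_b_center and magazine_mouth below 0.01 m and z of each of bush_a_center, bush_b_center in the frame of magazine_mouth below -0.027 m and angle between each of bush_a_center, bush_b_center's own z axis and vertical below 0.175 rad and linear speed of each of bush_a, bush_b below 0.02 m/s); the robot touches nothing.
It fails at once if the steel crimp die is moved more than 30 mm (distance of crimp_die_center from where it was at the start of the episode above 0.03 m).
It also fails if it takes over 54 s, if anything falls off the work surface, if the arm or the gripper's body presses on something with over 40 N, if the wrist force passes 120 N, or if a joint passes its speed limit or range.

## Working session

There is one attempt and no reset: what is moved stays moved. The work goes in short steps, Python scripts to look and compute and a tool call to move; the robot and the scene stay as the last step left them, time stands still between calls to the robot, and variables do not carry over. Pictures are saved under pics/ and viewed, and the job is handed in when it is done.

Besides the shell and the picture viewer there is one more tool, called after "Call:" by a JSON object that holds its "op" and its "data", one argument or row to a line. servo_tool: Moves the arm, as the interface text tells. Its arguments: {"type":"object","properties":{"rows":{"type":"array","items":{"type":"array","items":{"type":"array","items":{"type":"number"}}}},"newtons":{"type":"number"}},"required":["rows"]}

```bash
mkdir -p pics
python3 - <<'E'
from bench import ctrl
import cv2
for n in("scene","top"):
    cv2.imwrite(f"pics/{n}0.png",ctrl.get_image(n)); c=ctrl.calibration(n); print(n,c["intrinsics"],c["T"])
s=ctrl.state(); print(s)
E
```

```text
scene [[589.70582567   0.         315.8576708 ]
 [  0.         589.70582567 240.26816258]
 [  0.           0.           1.        ]] [[ 7.47945718e-01 -3.43651870e-01  5.67873749e-01  2.40178502e+01]
 [-6.63724538e-01 -3.78386348e-01  6.45208113e-01 -2.63281392e+02]
 [-6.85130064e-03 -8.59492387e-01 -5.11102627e-01  5.00218940e+02]
 [ 0.00000000e+00  0.00000000e+00  0.00000000e+00  1.00000000e+00]]
top [[550.25868117   0.         325.02512673]
 [  0.         550.25868117 243.33148514]
 [  0.           0.           1.        ]] [[ 9.46535619e-03 -9.84263306e-01  1.76454389e-01  3.42327564e+02]
 [-9.99953683e-01 -9.62440635e-03 -4.55200893e-05  2.66510470e+02]
 [ 1.74307250e-03 -1.76445786e-01 -9.84308817e-01  9.36952934e+02]
 [ 0.00000000e+00  0.00000000e+00  0.00000000e+00  1.00000000e+00]]
{'clock': 0.1, 'q': array([-1.30670748,  0.60006695, -0.00256334,  1.60004525,  0.00182655,
        0.94293357, -0.07985587]), 'joint_velocities': array([ 3.12464520e-04, -1.81453110e-03, -9.50849515e-05, -2.58707477e-03,
       -9.18270741e-04,  3.65780036e-04, -3.22974625e-04]), 'joint_efforts': array([ 5.12263112e-03, -7.66558170e+01,  1.50253627e+00, -2.52934313e+01,
       -5.22515934e-02,  1.36450896e-02,  6.12109147e-05]), 'position': array([242.18025274, 682.89555928, 228.83193309]), 'tool_rot': array([ 0.11938095,  0.69690444, -0.1204045 ,  0.69683222]), 'ft_force': array([ 0.62669021, -0.71128747, -0.50587007]), 'wrist_torque': array([ 0.00543032,  0.01390499, -0.01455036]), 'gripper_width': 92.53872482767392}
```

View pics/scene0.png

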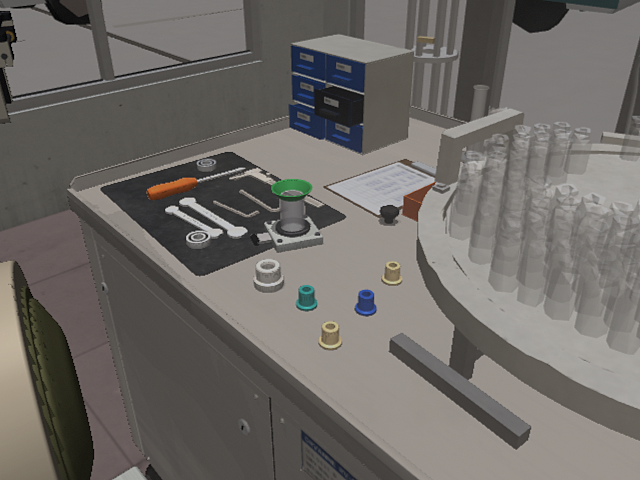

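View pics/top0.png

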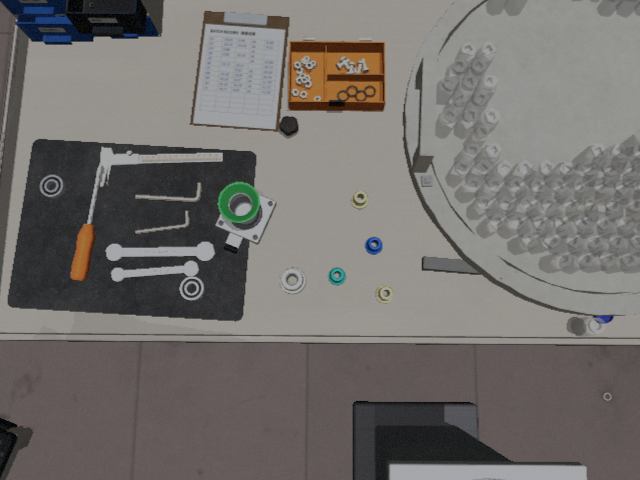

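Run:
```python
import cv2
a=cv2.imread("pics/top0.png")[170:320,210:410]; cv2.imwrite("pics/c1.png",cv2.resize(a,None,fx=4,fy=4,interpolation=cv2.INTER_CUBIC))
a=cv2.imread("pics/scene0.png")[170:360,235:425]; cv2.imwrite("pics/c2.png",cv2.resize(a,(600,600),interpolation=cv2.INTER_CUBIC))
```

```text
(no output)
```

View pics/c1.png

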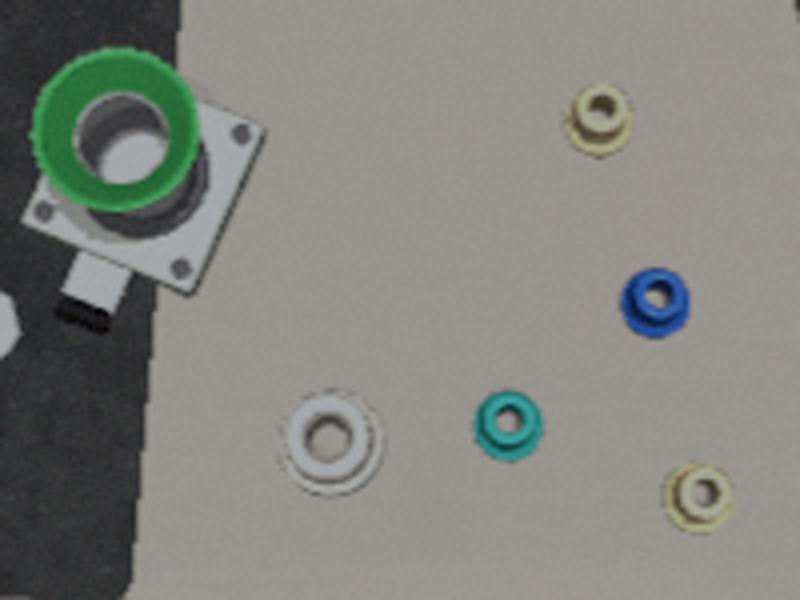

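View pics/c2.png

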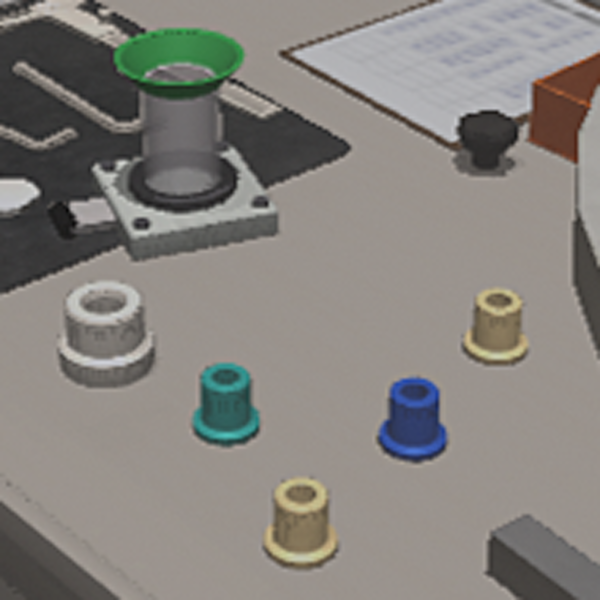

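```bash
cat > h.py <<'E'
from bench import ctrl
import numpy as np
def ray(n,u,v,z):
    c=ctrl.calibration(n);T=c["T"];d=T[:3,:3]@np.linalg.solve(c["intrinsics"],[u,v,1]);o=T[:3,3]
    return (o+d*(z-o[2])/d[2])[:2].round(1)
E
python3 - <<'E'
from h import *
t=lambda u,v:((u+.5)/4-.5+210,(v+.5)/4-.5+170)
k=190/600
s=lambda u,v:((u+.5)*k-.5+235,(v+.5)*k-.5+170)
for n,P,S,z in [("A fl",(599,121),(495,344),3),("A top",(602,107),(499,301),27),("B fl",(699,498),(301,542),3),("B top",(704,492),(302,494),27),("mouth",(117,130),(179,57),92),("die top",(331,434),(106,303),34),("blue top",(659,295),(415,391),27),("turq top",(510,419),(227,377),27)]:
    print(n,ray("top",*t(*P),z),ray("scene",*s(*S),z))
from scipy.spatial.transform import Rotation as R
print(R.from_quat(ctrl.state()["tool_rot"]).as_matrix().round(4))
E
```

```text
A fl [587.6 207.1] [585.6 205.7]
A top [587.4 207.3] [586.1 205.5]
B fl [423.2 164.9] [421.9 163. ]
B top [423.6 165.5] [422.7 163.5]
mouth [558.6 403.3] [557.5 401. ]
die top [445.4 319.7] [443.6 318. ]
blue top [506.2 183.5] [506.3 182.1]
turq top [453.2 245.8] [453.  244.3]
[[-3.000e-04  3.342e-01  9.425e-01]
 [-1.400e-03  9.425e-01 -3.342e-01]
 [-1.000e+00 -1.400e-03  1.000e-04]]
```

Run:
```python
import cv2
a=cv2.imread("pics/top0.png")[50:300,340:600]; cv2.imwrite("pics/c3.png",cv2.resize(a,None,fx=2.4,fy=2.4,interpolation=cv2.INTER_CUBIC))
a=cv2.imread("pics/scene0.png")[90:350,370:630]; cv2.imwrite("pics/c4.png",cv2.resize(a,None,fx=2.3,fy=2.3,interpolation=cv2.INTER_CUBIC))
```

```text
(no output)
```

View pics/c3.png

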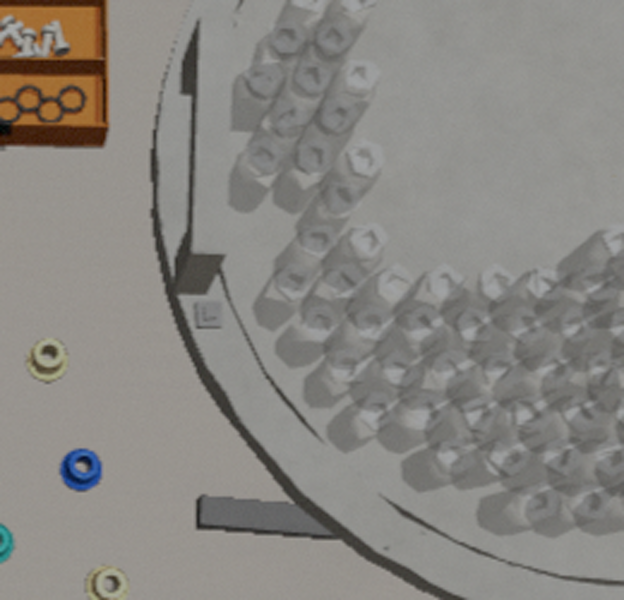

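View pics/c4.png

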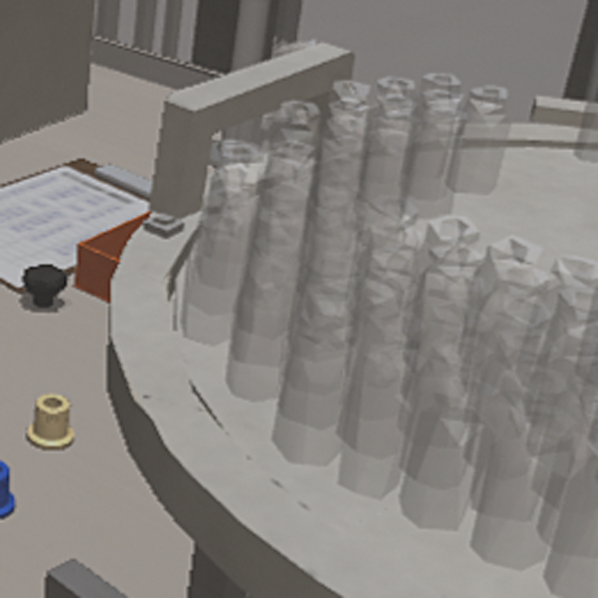

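Run:
```python
from h import *
def tri(a,b):
    A=[];B=[]
    for n,(u,v) in(("top",a),("scene",b)):
        c=ctrl.calibration(n);P=c["intrinsics"]@np.linalg.inv(c["T"])[:3]
        for r,x in((0,u),(1,v)): A.append((P[r]-x*P[2])[:3]);B.append(-(P[r]-x*P[2])[3])
    return np.linalg.lstsq(np.array(A),np.array(B),rcond=None)
print(tri((426.3,181.3),(440.9,187.4))[:2])
print(tri((420.8,155.4),(441.7,136.5))[:2])
print(tri((432.9,156.2),(455,140))[:2])
```

```text
(array([567.63093705, 123.78107478, 187.24148053]), array([199036.72652748]))
(array([585.07789558, 141.88989331, 243.37328978]), array([385236.02091897]))
(array([585.61220896, 124.5468277 , 243.21192411]), array([650535.30486213]))
```

Call:
{"op": "servo_tool", "data": {
  "rows": [
    [[20, -107, 86, 14, 60], [40, -215, 172, 29, 60], [60, -322, 258, 44, 60], [80, -429, 343.5, 58, 60], [80, -429, 343.5, 58, 60], [80, -429, 343.5, 58, 60], [80, -429, 343.5, 58, 60], [80, -429, 343.5, 58, 60], [80, -429, 343.5, 58, 60], [80, -429, 343.5, 58, 60], [80, -429, 343.5, 58, 60], [80, -429, 343.5, 58, 60], [80, -429, 343.5, 58, 60], [80, -429, 343.5, 58, 60]]
  ],
  "newtons": 20
}}

```text
clock: 1.85
position: [422.4, 165.0, 149.7]
tool_rot: [0.442, 0.552, -0.442, 0.552]
ft_force: [0.1, -0.6, 0.7]
gripper_width: 59.7
```

Call:
{"op": "servo_tool", "data": {
  "rows": [
    [[40, 0, 0, 0, 60], [80, 0, 0, 0, 60], [105, 0, 0, 0, 60], [120, 0, 0, 0, 60], [132, 0, 0, 0, 60], [132, 0, 0, 0, 60], [132, 0, 0, 0, 60]]
  ]
}}

```text
clock: 2.72
position: [422.6, 164.5, 17.4]
tool_rot: [0.442, 0.551, -0.443, 0.551]
ft_force: [-0.4, 0.4, -0.2]
gripper_width: 60.0
```

Run:
```python
from h import *
import cv2
cv2.imwrite("pics/s1.png",cv2.resize(ctrl.get_image("scene")[200:400,230:430],(600,600),interpolation=cv2.INTER_CUBIC))
print(ctrl.state()["position"])
```

```text
[422.6904789  164.46360563  17.57992194]
```

View pics/s1.png

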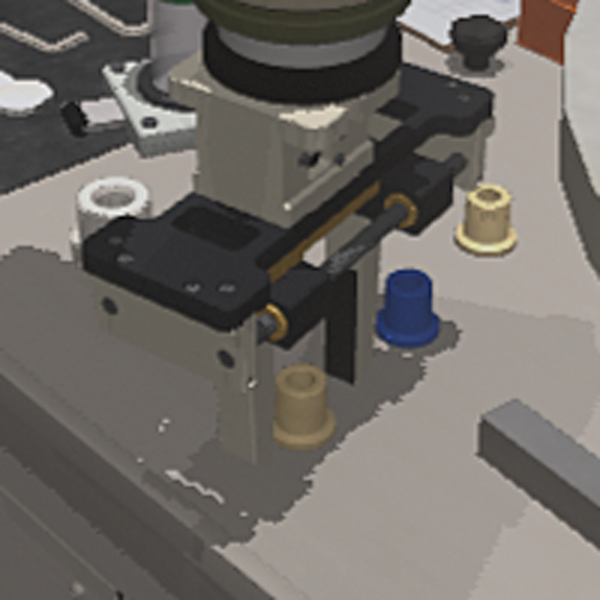

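Call:
{"op": "servo_tool", "data": {
  "rows": [
    [[0, 0, 0, 0, 20], [0, 0, 0, 0, 20], [0, 0, 0, 0, 20], [0, 0, 0, 0, 20], [0, 0, 0, 0, 20], [0, 0, 0, 0, 20], [0, 0, 0, 0, 20], [0, 0, 0, 0, 20]]
  ],
  "newtons": 20
}}

```text
clock: 3.78
position: [422.7, 164.1, 17.6]
tool_rot: [0.443, 0.551, -0.443, 0.551]
ft_force: [0.1, -0.1, 0.8]
gripper_width: 26.0
```

Call:
{"op": "servo_tool", "data": {
  "rows": [
    [[-20, 0, 0, 0, 20], [-60, 0, 0, 0, 20], [-110, 0, 0, 0, 20], [-150, 0, 0, 0, 20], [-150, 0, 0, 0, 20], [-150, 0, 0, 0, 20]]
  ]
}}

```text
clock: 4.53
position: [422.2, 164.5, 167.2]
tool_rot: [0.442, 0.552, -0.443, 0.551]
ft_force: [-0.3, -0.2, -1.0]
gripper_width: 26.2
```

Run:
```python
from h import *
import cv2
from scipy.spatial.transform import Rotation as R
cv2.imwrite("pics/s2.png",cv2.resize(ctrl.get_image("scene")[130:330,230:430],(600,600),interpolation=cv2.INTER_CUBIC))
s=ctrl.state();print(s["position"],s["gripper_width"]);M=R.from_quat(s["tool_rot"]).as_matrix();print(M.round(4))
print(M.T@(np.array([558,402.2,0])-[422.8,164.2,0]))
```

```text
[422.05685246 164.16127534 166.75320665] 26.394242438593867
[[-1.200e-03  9.763e-01  2.165e-01]
 [-6.000e-04  2.165e-01 -9.763e-01]
 [-1.000e+00 -1.300e-03  3.000e-04]]
[  -0.30730527  183.51391585 -203.09009886]
```

View pics/s2.png

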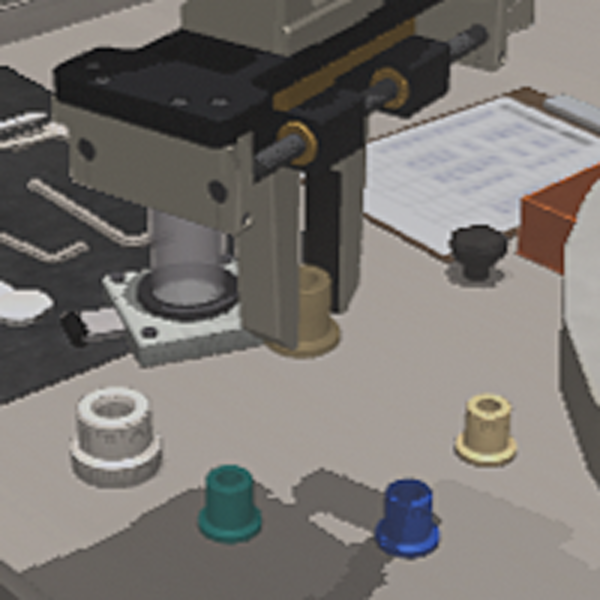

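Call:
{"op": "servo_tool", "data": {
  "rows": [
    [[0, 37, -41, 0, 20], [0, 74, -82, 0, 20], [0, 111, -123, 0, 20], [0, 148, -163, 0, 20], [0, 172, -190, 0, 20], [0, 183.5, -203, 0, 20], [0, 183.5, -203, 0, 20], [0, 183.5, -203, 0, 20], [0, 183.5, -203, 0, 20], [30, 183.5, -203, 0, 20], [45, 183.5, -203, 0, 20], [45, 183.5, -203, 0, 20], [45, 183.5, -203, 0, 20]]
  ]
}}

```text
clock: 6.2
position: [558.5, 401.9, 123.4]
tool_rot: [0.443, 0.551, -0.443, 0.551]
ft_force: [-0.3, 1.4, -0.6]
gripper_width: 26.3
```

Run:
```python
from h import *
import cv2
cv2.imwrite("pics/s3.png",cv2.resize(ctrl.get_image("scene")[90:290,200:400],(600,600),interpolation=cv2.INTER_CUBIC))
s=ctrl.state();print(s["position"],s["gripper_width"],s["ft_force"])
```

```text
[558.53685753 402.09924253 123.57802222] 26.306455000640806 [-0.30649113  0.08481375 -0.12071951]
```

View pics/s3.png

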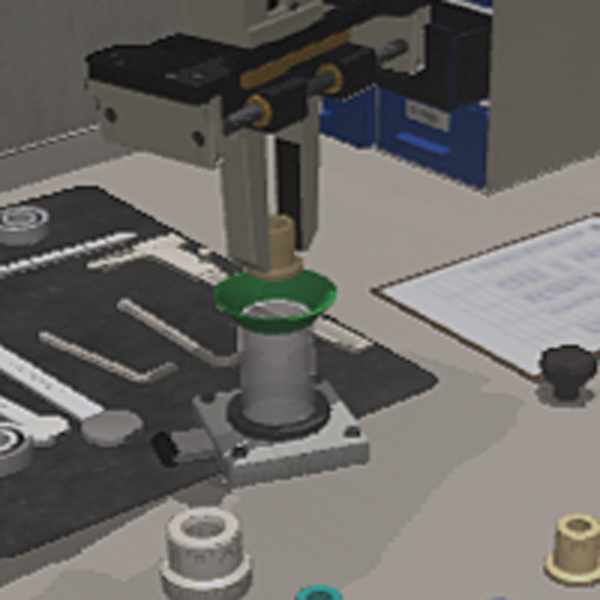

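Call:
{"op": "servo_tool", "data": {
  "rows": [
    [[8, 0, 0, 0, 20], [14, 0, 0, 0, 20], [17, 0, 0, 0, 20], [17, 0, 0, 0, 20], [17, 0, 0, 0, 20], [17, 0, 0, 0, 20]]
  ]
}}

```text
clock: 7.0
position: [558.1, 402.0, 105.8]
tool_rot: [0.443, 0.551, -0.443, 0.551]
ft_force: [-0.2, 0.7, -0.5]
gripper_width: 26.3
```

Call:
{"op": "servo_tool", "data": {
  "rows": [
    [[0, 0, 0, 0, 50], [0, 0, 0, 0, 50], [0, 0, 0, 0, 50], [0, 0, 0, 0, 50], [0, 0, 0, 0, 50]]
  ]
}}

```text
clock: 7.62
position: [558.0, 402.0, 105.6]
tool_rot: [0.443, 0.551, -0.443, 0.551]
ft_force: [0.3, 0.3, 0.3]
gripper_width: 49.9
```

Call:
{"op": "servo_tool", "data": {
  "rows": [
    [[-40, 0, 0, 0, 60], [-80, 0, 0, 0, 60], [-120, 0, 0, 0, 60], [-150, 0, 0, 0, 60], [-150, 0, 0, 0, 60]]
  ]
}}

```text
clock: 8.25
position: [559.1, 402.4, 258.2]
tool_rot: [0.444, 0.551, -0.441, 0.552]
ft_force: [-0.2, -0.1, 0.2]
gripper_width: 59.7
```

Run:
```python
from h import *
import cv2
cv2.imwrite("pics/s4.png",cv2.resize(ctrl.get_image("scene")[90:290,200:400],(600,600),interpolation=cv2.INTER_CUBIC))
cv2.imwrite("pics/t4.png",ctrl.get_image("top"))
s=ctrl.state();print(s["position"],s["gripper_width"],s["ft_force"])
```

```text
[557.67971473 402.05113941 255.34230307] 60.21753133779057 [-0.53030617  0.01306074 -0.81946582]
```

View pics/s4.png

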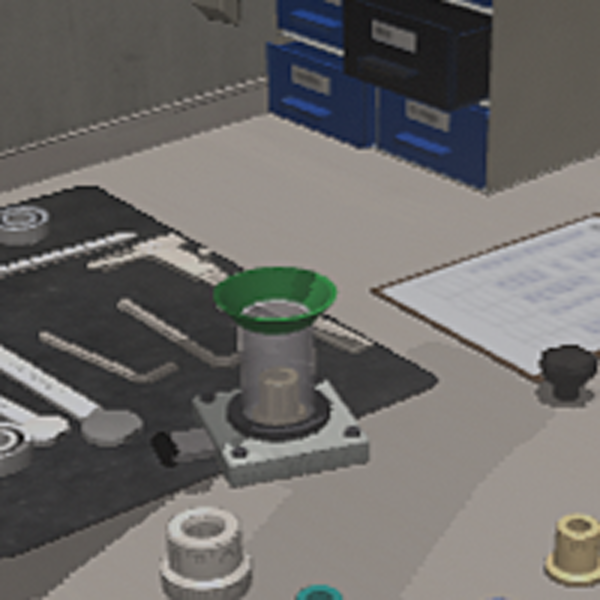

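View pics/t4.png

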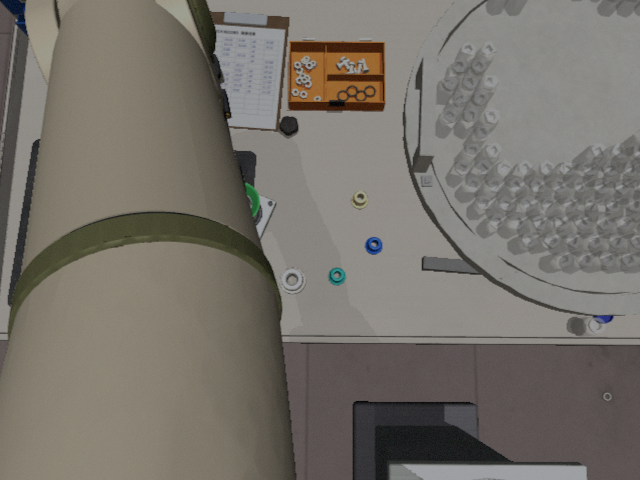

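Call:
{"op": "servo_tool", "data": {
  "rows": [
    [[0, -3, 45, 0, 60], [0, -7, 95, 0, 60], [0, -11, 145, 0, 60], [0, -14, 185, 0, 60], [0, -14.4, 197.4, 0, 60], [0, -14.4, 197.4, 0, 60], [0, -14.4, 197.4, 0, 60], [0, -14.4, 197.4, 0, 60]]
  ]
}}

```text
clock: 9.35
position: [586.2, 207.9, 255.2]
tool_rot: [0.442, 0.552, -0.442, 0.552]
ft_force: [-0.3, -0.3, 0.0]
gripper_width: 60.0
```

Run:
```python
from h import *
import cv2
cv2.imwrite("pics/s5.png",ctrl.get_image("scene"))
cv2.imwrite("pics/t5.png",ctrl.get_image("top"))
s=ctrl.state();print(s["position"],s["gripper_width"],s["ft_force"],s["clock"])
```

```text
[586.35245827 207.32352296 255.43238186] 59.788474093438836 [ 0.32558701  0.84633209 -0.2567168 ] 9.45
```

View pics/s5.png

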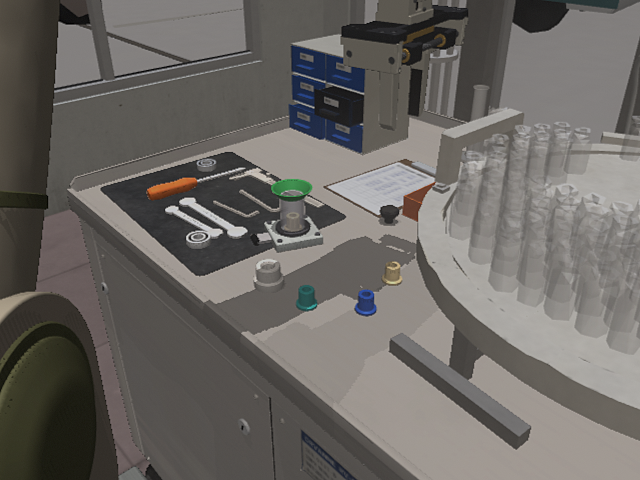

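View pics/t5.png

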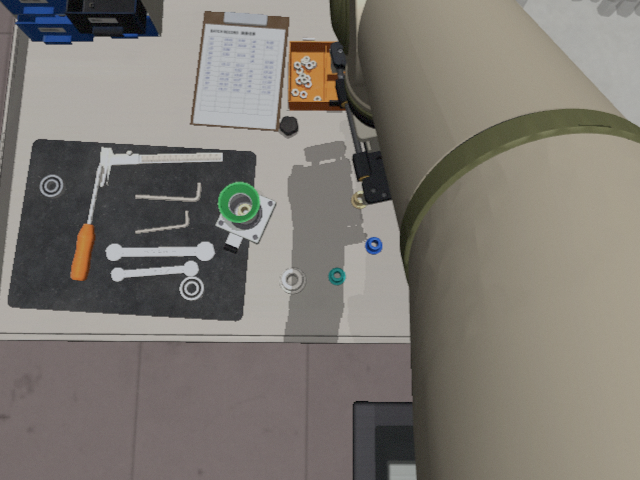

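Call:
{"op": "servo_tool", "data": {
  "rows": [
    [[40, 0, 0.5, 0, 60], [80, 0, 0.5, 0, 60], [120, 0, 0.5, 0, 60], [140, 0, 0.5, 0, 60], [140, 0, 0.5, 0, 60], [140, 0, 0.5, 0, 60]]
  ]
}}

```text
clock: 10.2
position: [587.2, 205.9, 116.5]
tool_rot: [0.443, 0.551, -0.442, 0.552]
ft_force: [-0.1, 0.3, -1.3]
gripper_width: 60.2
```

Run:
```python
from h import *
import cv2
cv2.imwrite("pics/s6.png",cv2.resize(ctrl.get_image("scene")[30:300,320:590],(600,600)))
s=ctrl.state();print(s["position"],s["gripper_width"],s["ft_force"],s["clock"])
```

```text
[587.34335906 205.97574769 116.72963971] 59.91350479439484 [-0.35800984 -0.84821525 -0.82948792] 10.25
```

View pics/s6.png

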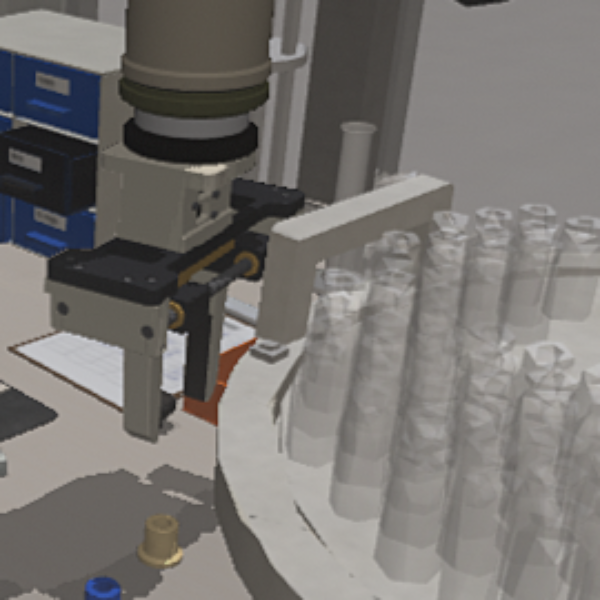

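Call:
{"op": "servo_tool", "data": {
  "rows": [
    [[15, 0, 0, 0, 60], [30, 0, 0, 0, 60], [45, 0, 0, 0, 60], [60, 0, 0, 0, 60], [60, 0, 0, 0, 60]]
  ]
}}

```text
clock: 10.88
position: [585.9, 205.3, 54.0]
tool_rot: [0.442, 0.552, -0.444, 0.551]
ft_force: [0.7, 0.1, -0.5]
gripper_width: 60.2
```

Call:
{"op": "servo_tool", "data": {
  "rows": [
    [[15, 0, 0, 0, 60], [28, 0, 0, 0, 60], [38, 0, 0, 0, 60], [38, 0, 0, 0, 60], [38, 0, 0, 0, 60]]
  ]
}}

```text
clock: 11.5
position: [586.9, 205.6, 17.8]
tool_rot: [0.443, 0.551, -0.443, 0.551]
ft_force: [1.0, -0.1, 0.4]
gripper_width: 60.2
```

Run:
```python
from h import *
import cv2
cv2.imwrite("pics/s7.png",cv2.resize(ctrl.get_image("scene")[100:320,320:540],(600,600)))
s=ctrl.state();print(s["position"],s["gripper_width"],s["ft_force"],s["clock"])
```

```text
[586.98197469 205.65185587  17.97717914] 59.97824591911899 [ 0.06514322 -0.35456009  0.32090201] 11.55
```

View pics/s7.png

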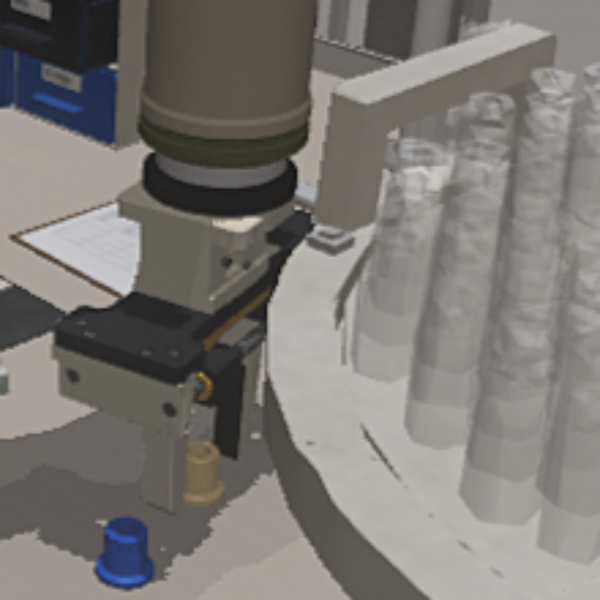

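Clear of the bowl, with the brass bush between the fingers. Next: grip and lift straight up.

Call:
{"op": "servo_tool", "data": {
  "rows": [
    [[0, 0, 0, 0, 20], [0, 0, 0, 0, 20], [0, 0, 0, 0, 20], [0, 0, 0, 0, 20], [0, 0, 0, 0, 20], [0, 0, 0, 0, 20], [0, 0, 0, 0, 20], [0, 0, 0, 0, 20]]
  ],
  "newtons": 20
}}

```text
clock: 12.55
position: [586.7, 205.7, 17.7]
tool_rot: [0.443, 0.551, -0.443, 0.551]
ft_force: [0.3, 0.8, 0.1]
gripper_width: 26.6
```

Call:
{"op": "servo_tool", "data": {
  "rows": [
    [[-15, 0, 0, 0, 20], [-45, 0, 0, 0, 20], [-85, 0, 0, 0, 20], [-125, 0, 0, 0, 20], [-165, 0, 0, 0, 20], [-205, 0, 0, 0, 20], [-238, 0, 0, 0, 20], [-238, 0, 0, 0, 20], [-238, 0, 0, 0, 20]]
  ]
}}

```text
clock: 13.68
position: [586.0, 205.7, 255.4]
tool_rot: [0.443, 0.552, -0.443, 0.551]
ft_force: [-0.8, 0.2, -0.4]
gripper_width: 26.1
```

Run:
```python
from h import *
import cv2
cv2.imwrite("pics/s8.png",cv2.resize(ctrl.get_image("scene")[0:300,250:550],(600,600)))
from scipy.spatial.transform import Rotation as R
s=ctrl.state();print(s["position"],s["gripper_width"],s["ft_force"],s["clock"]);M=R.from_quat(s["tool_rot"]).as_matrix()
print(M.T@(np.array([558,402.2,0])-[586.7,206,0]))
```

```text
[585.92592555 205.63376733 254.87955902] 26.408252503565915 [-0.23909765 -1.10279036 -1.10692739] 13.725
[-3.84251421e-02  1.43814004e+01 -1.97765780e+02]
```

View pics/s8.png

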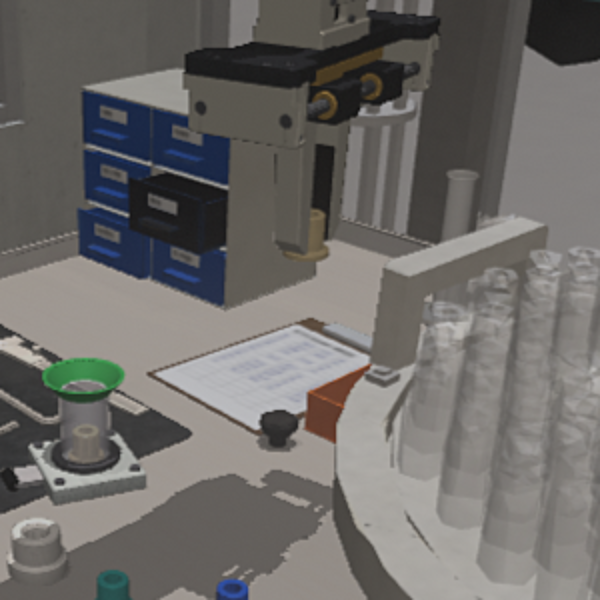

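Call:
{"op": "servo_tool", "data": {
  "rows": [
    [[0, 3, -45, 0, 20], [0, 7, -95, 0, 20], [0, 11, -145, 0, 20], [0, 14, -185, 0, 20], [0, 14.4, -197.9, 0, 20], [0, 14.4, -197.9, 0, 20], [0, 14.4, -197.9, 0, 20], [40, 14.4, -197.9, 0, 20], [80, 14.4, -197.9, 0, 20], [115, 14.4, -197.9, 0, 20], [130, 14.4, -197.9, 0, 20], [130, 14.4, -197.9, 0, 20], [130, 14.4, -197.9, 0, 20]]
  ]
}}

```text
clock: 15.35
position: [559.0, 401.9, 127.2]
tool_rot: [0.444, 0.551, -0.442, 0.551]
ft_force: [-0.5, 1.0, -0.5]
gripper_width: 26.3
```

Run:
```python
from h import *
import cv2
cv2.imwrite("pics/s9.png",cv2.resize(ctrl.get_image("scene")[90:290,200:400],(600,600),interpolation=cv2.INTER_CUBIC))
s=ctrl.state();print(s["position"],s["gripper_width"],s["ft_force"])
```

```text
[558.94920449 402.1188951  127.26871628] 26.589665512175607 [-0.35001411 -0.40606822 -0.47751828]
```

View pics/s9.png

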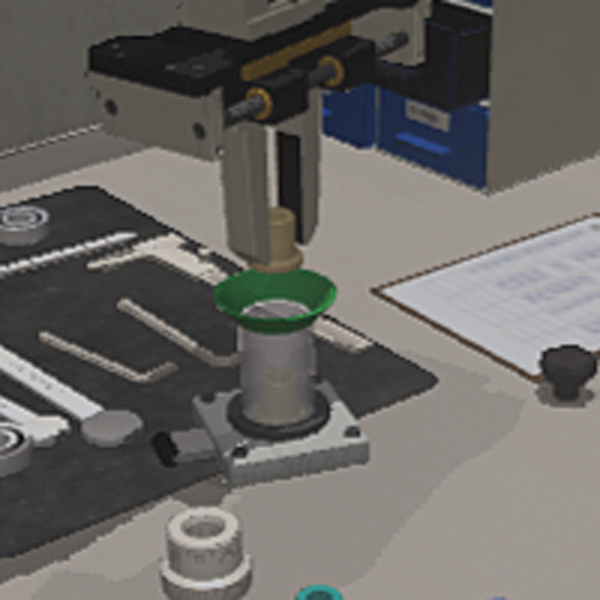

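Call:
{"op": "servo_tool", "data": {
  "rows": [
    [[10, 0, 0, 0, 20], [17, 0, 0, 0, 20], [21, 0, 0, 0, 20], [21, 0, 0, 0, 20], [21, 0, 0, 0, 20], [21, 0, 0, 0, 20]]
  ]
}}

```text
clock: 16.15
position: [558.1, 402.1, 104.8]
tool_rot: [0.443, 0.551, -0.443, 0.551]
ft_force: [0.2, -0.1, -2.0]
gripper_width: 26.6
```

Call:
{"op": "servo_tool", "data": {
  "rows": [
    [[0, 0, 0, 0, 50], [0, 0, 0, 0, 50], [0, 0, 0, 0, 50], [0, 0, 0, 0, 50], [0, 0, 0, 0, 50]]
  ]
}}

```text
clock: 16.77
position: [558.0, 402.0, 104.6]
tool_rot: [0.443, 0.551, -0.443, 0.551]
ft_force: [-1.9, 0.4, -0.3]
gripper_width: 50.2
```

Call:
{"op": "servo_tool", "data": {
  "rows": [
    [[-40, 0, 0, 0, 60], [-80, 0, 0, 0, 60], [-120, 0, 0, 0, 60], [-150, 0, 0, 0, 60], [-150, 20, 100, 0, 60], [-150, 20, 140, 0, 60], [-150, 20, 140, 0, 60], [-150, 20, 140, 0, 60], [-150, 20, 140, 0, 60]]
  ]
}}

```text
clock: 17.9
position: [607.1, 271.9, 254.3]
tool_rot: [0.442, 0.552, -0.442, 0.552]
ft_force: [0.1, 0.9, -0.1]
gripper_width: 60.0
```

Run:
```python
from h import *
import cv2
cv2.imwrite("pics/s10.png",cv2.resize(ctrl.get_image("scene")[150:310,220:380],(600,600),interpolation=cv2.INTER_CUBIC))
cv2.imwrite("pics/t10.png",cv2.resize(ctrl.get_image("top")[160:310,200:400],None,fx=4,fy=4,interpolation=cv2.INTER_CUBIC))
s=ctrl.state();print(s["position"],s["gripper_width"],s["ft_force"],s["clock"])
```

```text
[607.03782597 271.94492926 254.24356049] 60.1356052784201 [-0.53838489 -0.30858785 -0.68098468] 18.0
```

View pics/s10.png

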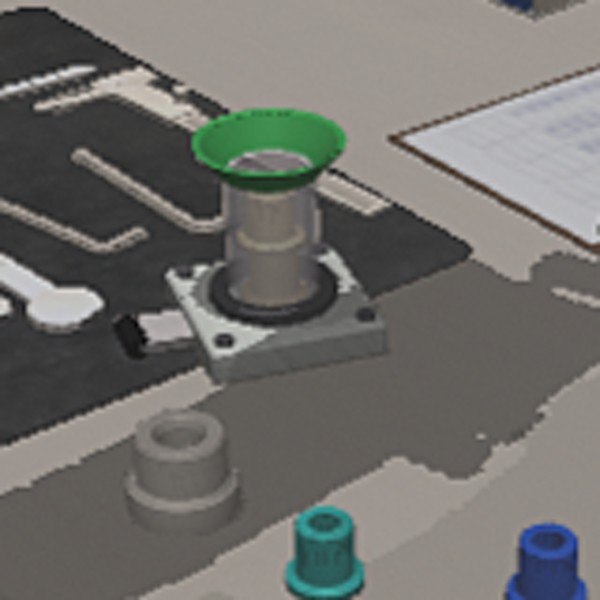

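View pics/t10.png

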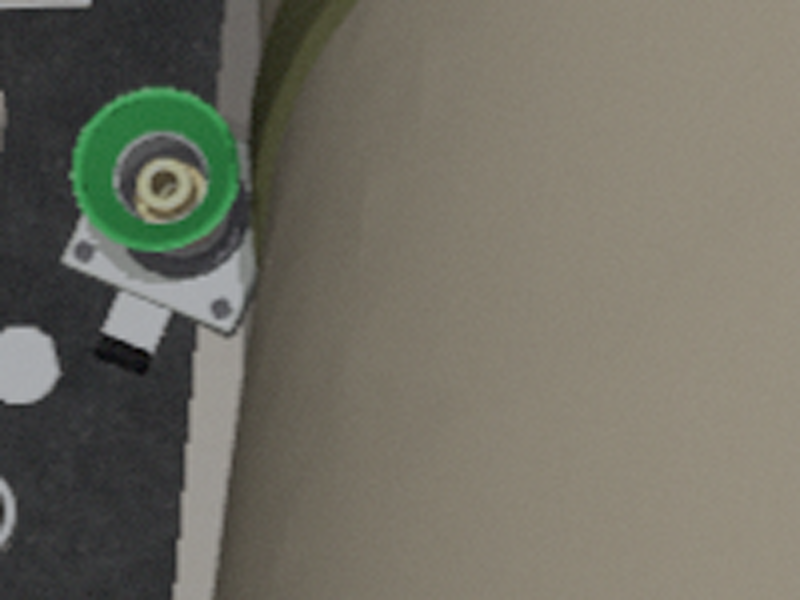

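Both bushes are stacked upright in the tube: the flange of the upper one shows at about (270,238) in the scene crop. The die and the look-alikes have not moved, so I'm handing in.

```bash
python3 -c "
from bench import ctrl
print(ctrl.close_job())"
```

```text
the job is handed in; nothing more can be done
None
```

Both brass bushes are in the magazine tube, one on top of the other with flanges down. I handed the job in at about 18 s of the 54 s allowed. I gripped each bush at about 26 mm width, let it go in the green collar over the bore, then backed the arm off.

- **Bushes:** the last scene and top pictures show both seated upright inside the tube, the upper one's flange resting on the lower bush. I judged this by eye and did not measure their final positions.
- **Die and look-alikes:** the crimp die and the blue and turquoise bushes look unmoved in the last scene picture. In the last top picture the arm hid them.
- **Arm:** it was clear of everything at the end. Wrist force readings stayed around 2 N or less at every check.

No check failed or disagreed. The two cameras agreed on positions to within about 2.5 mm.

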